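# Hook a guarded slide switch home

## Task

Take the bent hook from its wooden rest, reach over the aluminium guard with it and draw the slide lever on the grey switch box all the way home towards the guard; once it is against its stop, keep a steady pull of about 10 N on it with the hook for a second so that it latches, never forcing anything on the box beyond 25 N. Keep the hand off the box, its guard and its lever, and do not lean the hook on the guard. Then leave the lever home, lay the hook back in both notches of its rest the way it was, let go, and leave everything else on the bench where it is.

Things in the scene. Friction and masses are not known exactly. Their poses are not given: they have to be found in the camera images.
- hook: loose hook, 0.3 kg: aluminium bar handle 140 long (x), 22 wide (y), 30 high (z); from its +x end an 8 mm thick steel rod runs 100 on along x, then bends straight down 60. Origin: centre of the handle; x towards the bend, z up. Rod axis at z = 0, down-turned leg's axis at x = 170, leg's round end at z = -64. Balances about 30 ahead of the origin
- hook_grip (a point): point on the hook's handle, 18 mm ahead of its centre (x = +18, y = z = 0), where it can be gripped from above midway between the notches with the fingers closing across the 22 mm width (hook's y)
- hook_tip (a point): lower end of the hook's down-turned leg, at (170, 0, -64) in the hook's frame
- rest: fixed wooden rest, base 150 x 90 x 10, two posts at x = -65 to -45 and 45 to 65, 44 wide, each with a notch in its top: 27 wide (y), floor 85 high, sides straight to 100, then flared to 120 high. Origin: centre of its underside; x along the notches to the end where the bend hangs, z up. The seated hook's centre is at (0 +- 4, 0, 100) here, axes along the rest's, 2.5 play each side in y
- switchbox: heavy fixed grey switch box 150 (x) x 180 (y) x 50 high. Origin: centre of its underside; +x points from the guard to the box, z up. On its top is a thin switch plate, 2 thick, from which the slide lever stands; the lever moves along the box's x axis
- guard: fixed upright aluminium sheet along the robot's side of the switch box: 4 thick, 220 wide (along the box's y), 105 high. Origin: middle of its lower edge, 88 mm from the box's centre towards -x of the box
- lever (a joint): travel of the slide lever in m: 0 = far end, 0.036 = home against a hard stop, grows towards the guard (-x of the box); starts between 0 and 0.012. About 2 N drag, no spring: it stays where left. Its black paddle is 8 thick (box x), 34 wide (y), from 58 to 80 above the bench, on a stem, at box y = 0 and box x = 6 - travel, give or take 8 mm: its plate is fitted differently on each box
- tub: bystander: round white ink tub with lid, 106 wide, 80 high, origin under its centre
- spray_can: bystander: grey spray can, 66 wide, 190 high, origin under its centre
- glue_bottle: bystander: small red bottle, 36 wide, 85 high, origin under its centre
- tin: bystander: flat metal tin 60 x 95 x 22, origin under its centre
- book: bystander: thick book 154 x 204 x 38, origin under its centre
- rotary_tool: bystander: black and grey rotary tool lying down, 180 long, 36 thick, origin under its rear half
- caliper: bystander: flat steel caliper, 160 long, up to 55 wide, 7 thick, origin under its bar's middle
- carver: bystander: carving tool with a wooden handle, 150 long, lying on the bench

How it is judged:
On the way, in this order (a step that is already met when the one before it is completed fails the run):
1. the hook is lifted out of its rest (z of hook in the frame of rest above 0.13 m), for 0.1 s.
2. the hook holds the lever home (within 2.5 mm of its stop) with a pull between 6 and 16 N for 0.4 s (value of joint lever above 0.0335 m and contact force between hook and lever between 6 and 16 N), for 0.4 s.
At the end, for the whole second after the job is handed in: The lever is home within 2.5 mm of its stop; the hook lies at rest upright in both notches of the rest, bend on the same side as at first, its centre within 12 mm along the rest, 5 mm across and 4 mm in height of the seated place; all is released (value of joint lever above 0.0335 m and x of hook in the frame of rest between -0.012 and 0.012 m and y of hook in the frame of rest between -0.005 and 0.005 m and z of hook in the frame of rest between 0.096 and 0.104 m and angle between the z axis of hook and the z axis of rest, either way round below 0.08 rad and angle between hook's own z axis and vertical below 0.2 rad and linear speed of hook below 0.02 m/s); the robot touches nothing.
It fails at once if the hook presses on the switch box, its guard or its lever with more than 25 N (contact force between hook and switchbox above 25 N).
It fails at once if the hook leans on the guard (more than 5 N) (contact force between hook and guard above 5 N).
It fails at once if the hand or arm touches the switch box, guard or lever (more than 1 N) (contact force between any of the fingers, the arm and switchbox above 1 N).
It fails at once if a bystander is moved by more than 20 mm (distance of any of tub, spray_can, glue_bottle, tin, book, rotary_tool, caliper, carver from where it was at the start of the episode above 0.02 m).
It also fails if it takes over 64 s, if anything falls off the work surface, if the arm or the gripper's body presses on something with over 40 N, if the wrist force passes 120 N, or if a joint passes its speed limit or range.

## Robot

A 6-joint arm with a two-finger parallel gripper is mounted at the origin on the work surface. World frame = base frame: x ahead of the robot, y to its left, z up, the work surface at z = 0. Lengths are in m, angles in rad, forces in N, time in s.
With the tool pointing down it reaches from about 0.25 to 0.725 m from the base axis. Payload 9.7 kg.
Tool frame: the origin (TCP) lies where the fingers leave the gripper's body, on its centre line; the fingertips stand 73 mm ahead of it and the grasp point (between the pads) lies 54 mm ahead of it; z points along the fingers, y is the line along which they close (so a half turn about z gives the same grasp; the last joint's range is limited). The gripper opens to 85 mm and grips with 20 to 120 N. Pads are 22 mm wide; open, the fingers measure 114 mm over their backs; the gripper's body (76 mm by 85 mm) begins 54 mm behind the grasp point. The pads swing forward as they close: fully open they stand 13 mm farther back than shut.
Start: joints at [1.234, 0.087, 0.176, 1.66, 0, 1.571], TCP at [0.182, 0.519, 0.304] pointing down, gripper open.
Joint ranges: [-3.13, 3.13], [-0.85, 1.81], [-1.15, 1.24], [-2.2, 2.28], [-1.44, 1.52], [-3.14, 3.14]. Speed limits (rad/s): [2.22, 2.22, 2.57, 3.14, 3.14, 3.14].

## Interface

Orientations are given as a rotation vector (axis times angle).
In Python, from station import robot, vision gives the robot as it stands. The module is installed in compiled form; this text tells all that it offers.
- The arm moves only by the tool servo_tool, never from a script. Its argument "steps" is a list of rows, each a list of 6 numbers: the shift along the tool's x, y, z in units of 25 mm (1.0 is 25 mm), then the turn, a rotation vector about the tool's x, y, z in units of 8 degrees (1.0 is 8 degrees). A call has 1 to 20 rows; each row shifts and turns the commanded pose from where the row before left it, along the tool's axes as they then stand; what a row does not reach is not made up. A row lasts 1/10 s, in which the tool goes at most 50 mm and 8.59 degrees, less where a joint would pass 70% of its speed; a pose out of reach is approached as far as the arm can. A call is refused whole if a number of a shift passes 1 or a number of a turn 1, either way. A call with a gripper value outside its range is refused whole. "gripper" is the opening, from 0 (shut) to 1 (fully open), set as the call begins (left out, the last holds). The fingers move at their own pace and stop on an object; "newtons" is the grip in N (left out, the last holds). Time passes only in rows, so rows that do not move let the fingers close. It gives the time, the measured TCP pose, the force, the opening and the grip force at its end, in the units of the state.
- robot.read_state(): the state, without advancing time (a new reading comes with each control period).
- vision.capture(name): name is "scene" or "top" or "wrist"; returns a dict with "frame" (400x640x3 uint8, red, green, blue), "mtx" (3x3 intrinsics, pixels), "R" (3x3) and "t" (3): a world point X has camera coordinates R X + t. Camera axes: x right, y down, z forward; pixel columns grow to the right and rows downward; lengths in m; the calibration is good to about 2 mm. A picture is of the moment at which its call begins. There is no depth.
- robot.hand_in(): hands the job in; it is judged then, once.
Trained networks look in a picture, given as the dict that the camera call returned (one of the last four; its "shot" number tells which), for a name from the list of things; names that differ only in an ending like _2 or _b are one class to them, and where a whole thing is asked for, a point or a joint stands for the part that bears it (a point fixed in the world has none). Each returns a list of dicts, best first, with "p" (0 to 1); they miss things now and then, are a little off and sometimes report something else, mostly with a low value. They report only what shows in the picture. A call takes as long as a camera call.
- vision.silhouettes(picture, query): "region" (400x640 bool, what is visible of it) and "bbox" ([centre column, centre row, width, height] in pixels, round what is visible of it).
The state is a dict: "t": time; "joints": joint angles; "joint_vel": joint speeds; "joint_torque": joint torques, N m; "eef_pos": TCP position; "tcp_rot": TCP orientation; "wrist_force": force on the tool from outside, world axes, zero at the start; "wrist_torque": the same for the moment, N m; "width": finger opening in m; "grasp_force": force on a finger pad.
Only numpy, scipy, OpenCV 4.12 (cv2) and the standard library are available. Lean on these libraries where they do the work, as an engineer would, in place of code of your own. Each camera call takes 0.05 s, during which the arm holds its last target. There are 200 camera calls.

## Working session

There is one attempt and no reset: what is moved stays moved. The work goes in short steps, Python scripts to look and compute and a tool call to move; the robot and the scene stay as the last step left them, time stands still between calls to the robot, and variables do not carry over. Pictures are saved under pics/ and viewed, at most 12 in all, crops included, and the job is handed in when it is done.

Besides the shell and the picture viewer there is one more tool, called after "Call:" as name([rows], argument=value, ...), one row to a line, values as JSON. servo_tool: Moves the arm, as the interface text tells. Its arguments: {"type":"object","properties":{"steps":{"type":"array","items":{"type":"array","items":{"type":"number"}}},"gripper":{"type":"number"},"newtons":{"type":"number"}},"required":["steps"]}

```bash
mkdir -p pics; cat > h.py <<'E'
import numpy as np, cv2
from station import robot, vision
from scipy.spatial.transform import Rotation as Ro
def proj(c,X):
    X=np.atleast_2d(X); q=(c["R"]@X.T).T+c["t"]; q=(c["mtx"]@q.T).T; return q[:,:2]/q[:,2:]
def ray(c,uv,z):
    d=c["R"].T@np.linalg.inv(c["mtx"])@np.array([uv[0],uv[1],1.]); o=-c["R"].T@c["t"]
    return o+d*(z-o[2])/d[2]
def save(c,n,s=1,crop=None):
    f=c["frame"][:,:,::-1]
    if crop: f=f[crop[1]:crop[3],crop[0]:crop[2]]
    cv2.imwrite(f"pics/{n}.png",cv2.resize(f,None,fx=s,fy=s))
E
python3 - <<'E'
from h import *
cs={n:vision.capture(n) for n in("top","scene")}
cv2.imwrite("pics/a.png",np.vstack([cv2.resize(cs[n]["frame"],(480,300)) for n in cs])[:,:,::-1])
for n,c in cs.items():
    print(n,"cam",-c["R"].T@c["t"])
    for q in("hook","rest","switchbox","guard","lever","tub","spray_can","glue_bottle"):
        for r in vision.silhouettes(c,q)[:1]:
            m=r["region"].astype(np.uint8); rc=cv2.minAreaRect(cv2.findNonZero(m))
            print(q,round(r["p"],2),np.round(r["bbox"]),np.round(cv2.boxPoints(rc)).tolist())
            np.save(f"m_{n}_{q}.npy",m)
s=robot.read_state();print(s["eef_pos"],s["tcp_rot"],s["wrist_force"],s["t"])
print(Ro.from_rotvec(s["tcp_rot"]).as_matrix().round(3))
import pickle;pickle.dump(cs,open("cs.pkl","wb"))
save(cs["top"],"top",1.25);save(cs["scene"],"scene",1.25)
E
```

```text
top cam [0.38816225 0.01344523 1.30298611]
hook 0.81 [237. 224.  13.  73.] [[225.0, 184.0], [235.0, 183.0], [241.0, 261.0], [232.0, 262.0]]
switchbox 0.77 [324. 178.  68.  67.] [[278.0, 154.0], [348.0, 142.0], [358.0, 201.0], [289.0, 213.0]]
guard 0.55 [323. 204.  64.  13.] [[291.0, 207.0], [356.0, 196.0], [357.0, 200.0], [291.0, 212.0]]
lever 0.49 [318. 177.  12.   4.] [[313.0, 175.0], [322.0, 175.0], [322.0, 179.0], [313.0, 179.0]]
tub 0.55 [399. 223.  34.  32.] [[380.0, 206.0], [416.0, 206.0], [416.0, 239.0], [380.0, 239.0]]
spray_can 0.8 [461. 176.  44.  34.] [[437.0, 177.0], [475.0, 158.0], [486.0, 179.0], [447.0, 198.0]]
glue_bottle 0.59 [247. 149.  11.  14.] [[240.0, 146.0], [248.0, 141.0], [256.0, 152.0], [248.0, 157.0]]
scene cam [ 1.50247782 -0.08077057  0.90352428]
hook 0.68 [184. 207.  20.  40.] [[170.0, 222.0], [183.0, 185.0], [195.0, 189.0], [183.0, 226.0]]
switchbox 0.71 [313. 239.  84.  81.] [[268.0, 210.0], [345.0, 195.0], [359.0, 269.0], [282.0, 284.0]]
guard 0.94 [307. 218.  77.  39.] [[267.0, 210.0], [344.0, 193.0], [350.0, 220.0], [273.0, 237.0]]
lever 0.59 [319. 235.   9.  11.] [[310.0, 231.0], [322.0, 228.0], [323.0, 236.0], [312.0, 238.0]]
tub 0.98 [228. 212.  40.  46.] [[205.0, 195.0], [239.0, 188.0], [248.0, 228.0], [214.0, 236.0]]
spray_can 0.73 [224. 277.  13.  45.] [[218.0, 256.0], [228.0, 254.0], [233.0, 299.0], [224.0, 301.0]]
glue_bottle 0.7 [408. 261.  18.  27.] [[399.0, 274.0], [404.0, 246.0], [417.0, 248.0], [413.0, 276.0]]
[0.18175912 0.51908012 0.30386684] [-5.26569953e-01 -3.09713261e+00  1.30203589e-04] [-0.0270761  -0.51497751  0.45489363] 0.9
[[-0.944  0.33  -0.   ]
 [ 0.33   0.944 -0.   ]
 [ 0.    -0.    -1.   ]]
```

View pics/top.png

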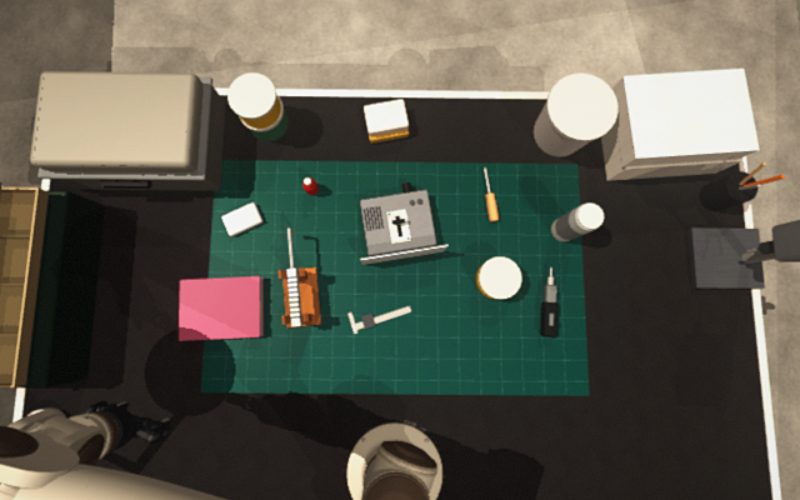

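View pics/scene.png

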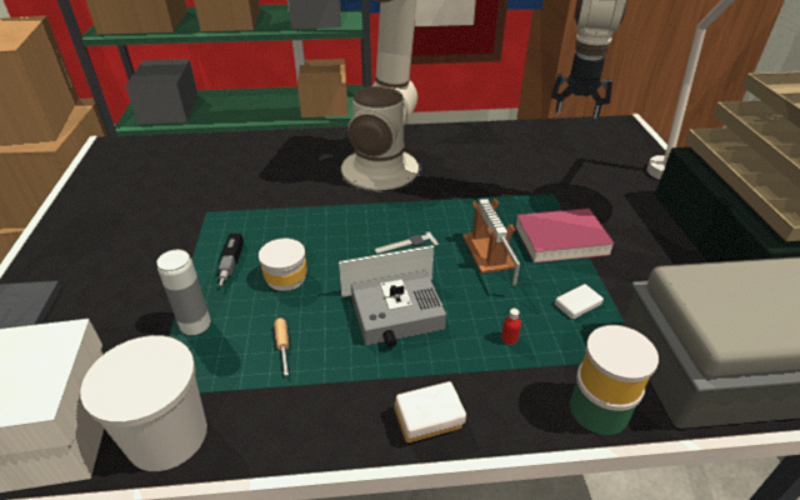

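```bash
cat >> h.py <<'E'
def box(x0,x1,y0,y1,z0,z1): return np.array([[x,y,z] for x in(x0,x1) for y in(y0,y1) for z in(z0,z1)])
HOOK=[box(-.07,.07,-.011,.011,-.015,.015),box(.07,.174,-.004,.004,-.004,.004),box(.166,.174,-.004,.004,-.064,.004)]
BOX=[box(-.075,.075,-.09,.09,0,.05)]
GUARD=[box(-.002,.002,-.11,.11,0,.105)]
S=4
def place(P,p,z): 
    return P@Ro.from_euler('z',p[2]).as_matrix().T+[p[0],p[1],z]
def render(c,M,p,z):
    im=np.zeros((400*S,640*S),np.uint8)
    for P in M:
        h=cv2.convexHull((proj(c,place(P,p,z))*S+S/2-.5).astype(np.float32)); cv2.fillConvexPoly(im,h.round().astype(np.int32),1)
    return im
from scipy.optimize import minimize
def fit(obs,p0):
    "obs: list of (cam,model,z,mask)"
    big=[cv2.resize(m.astype(np.uint8),None,fx=S,fy=S,interpolation=cv2.INTER_NEAREST) for *_,m in obs]
    def f(p):
        e=0
        for (c,M,z,_),b in zip(obs,big):
            r=render(c,M,p,z); e+=1-(r&b).sum()/(r|b).sum()
        return e/len(obs)
    b=None
    for d in(-.06,0,.06):
        q=np.array(p0)+[0,0,d]
        r=minimize(f,q,method="Nelder-Mead",options=dict(initial_simplex=np.array([q,q+[.012,0,0],q+[0,.012,0],q+[0,0,.08]]),maxiter=120))
        if b is None or r.fun<b.fun:b=r
    return b.x,b.fun
E
python3 - <<'E'
from h import *
import pickle;cs=pickle.load(open("cs.pkl","rb"))
L=lambda n,q:np.load(f"m_{n}_{q}.npy")
t,s=cs["top"],cs["scene"]
p,e=fit([(t,HOOK,.1,L("top","hook"))],[*ray(t,(233,235),.1)[:2],0]);print("hook top",p,e)
B=[[q for q in BOX]+[GUARD[0]+[-.088,0,0]]][0]
mb=lambda n:L(n,"switchbox")|L(n,"guard")
p0=[*ray(t,(322,180),.05)[:2],.17]
for o in([(t,B,0,mb("top"))],[(s,B,0,mb("scene"))],[(t,B,0,mb("top")),(s,B,0,mb("scene"))]):
    p,e=fit(o,p0);print("box",p,e)
    R=Ro.from_euler('z',p[2]).as_matrix()
    for n,uv in(("top",(318,177)),("scene",(319,234))):
        X=ray(cs[n],uv,.08 if n=="top" else .072)-[p[0],p[1],0];print(n,"lever in box",R.T@X)
for n,X in cs.items():
    m=L(n,"lever");ys,xs=np.nonzero(m);print(n,xs.mean(),ys.mean(),m.sum())
save(t,"topc",6,(285,140,365,220));save(s,"scc",6,(265,190,365,290))
E
```

```text
hook top [0.42946803 0.25021428 0.11584557] 0.14356223175965666
box [ 0.63006658 -0.00187295  0.17976233] 0.042611938760792056
top lever in box [-0.00366105  0.00012544  0.08      ]
scene lever in box [8.90117193e-03 6.95278000e-05 7.20000000e-02]
box [ 0.63082364 -0.00581201  0.1712198 ] 0.03324872458596162
top lever in box [-0.00373682  0.00410462  0.08      ]
scene lever in box [0.00882542 0.00415602 0.072     ]
box [ 0.63002914 -0.0032523   0.17960259] 0.045585454920367086
top lever in box [-0.00337783  0.00147533  0.08      ]
scene lever in box [0.00918441 0.00142143 0.072     ]
top 317.5 177.1904761904762 42
scene 316.64102564102564 232.75641025641025 78
```

View pics/topc.png

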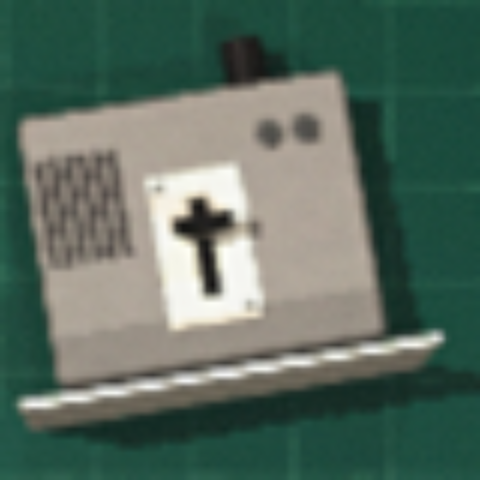

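View pics/scc.png

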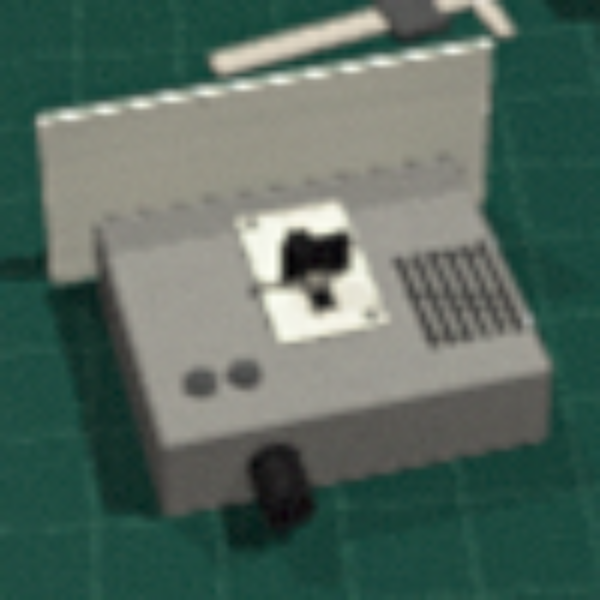

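The top picture shows the hook's handle near (233,237) with its rod running up to (231,183). The lever crossbar is at (318.8,177) in top and about (318,232) in scene, over the slot in the white plate. I'm moving above the hook to look closer with the wrist camera.

Call:
servo_tool([
  [-0.95, -0.48, 0, 0, 0, 0],
  [-0.95, -0.48, 0, 0, 0, 0],
  [-0.95, -0.48, 0, 0, 0, 0],
  [-0.95, -0.48, 0, 0, 0, 0],
  [-0.95, -0.48, 0, 0, 0, 0],
  [-0.95, -0.48, 0, 0, 0, 0],
  [-0.95, -0.48, 0, 0, 0, 0],
  [-0.95, -0.48, 0, 0, 0, 0],
  [-0.95, -0.48, 0, 0, 0, 0],
  [-0.95, -0.48, 0, 0, 0, 0],
  [-0.95, -0.48, 0, 0, 0, 0],
  [-0.95, -0.48, 0, 0, 0, 0],
  [-0.95, -0.48, 0, 0, 0, 0],
  [-0.95, -0.48, 0, 0, 0, 0],
  [0, 0, 0, 0, 0, -0.75],
  [0, 0, 0, 0, 0, -0.75],
  [0, 0, 0, 0, 0, -0.75],
  [0, 0, 0, 0, 0, -0.75],
  [0, 0, 0, 0, 0, 0],
  [0, 0, 0, 0, 0, 0],
], gripper=1, newtons=100)

```text
t: 2.9
eef_pos: [0.4401, 0.2507, 0.3039]
tcp_rot: [-0.124, 3.139, 0.0]
wrist_force: [0.2, 0.5, -0.6]
width: 0.0855
grasp_force: 0.0
```

```bash
python3 - <<'E'
from h import *
c=vision.capture("wrist");s=robot.read_state()
print(s["eef_pos"],Ro.from_rotvec(s["tcp_rot"]).as_matrix().round(3).tolist(),s["joints"])
print("cam",-c["R"].T@c["t"],c["R"][2])
for q in("hook","rest","lever"):
    for r in vision.silhouettes(c,q)[:1]:
        m=r["region"].astype(np.uint8);np.save(f"m_w_{q}.npy",m);print(q,r["p"],r["bbox"],m.sum())
        if q=="hook": print(fit([(c,HOOK,.1,m)],[.429,.25,.08]))
t=vision.capture("top")
for r in vision.silhouettes(t,"hook")[:2]: print(r["p"],r["bbox"])
save(c,"w1",1.25)
import pickle;pickle.dump(c,open("w1.pkl","wb"))
E
```

```text
[0.44002238 0.250665   0.30389665] [[-0.997, -0.079, -0.0], [-0.079, 0.997, -0.0], [0.0, -0.0, -1.0]] [ 5.17816715e-01 -1.75213949e-02  6.85423033e-02  1.65687367e+00
 -3.97894943e-06  4.38529343e-01]
cam [0.35652337 0.24361063 0.37397379] [ 0.32650671  0.02614044 -0.94483334]
hook 0.58 [310.8, 213.0, 31.4, 230.6] 4373
(array([0.43169735, 0.24871578, 0.12375705]), np.float64(0.04091863227089432))
rest 0.87 [310.9, 172.9, 80.9, 158.9] 7101
lever 0.85 [92.4, 307.9, 38.3, 20.9] 520
0.67 [237.0, 221.1, 15.2, 77.0]
```

View pics/w1.png

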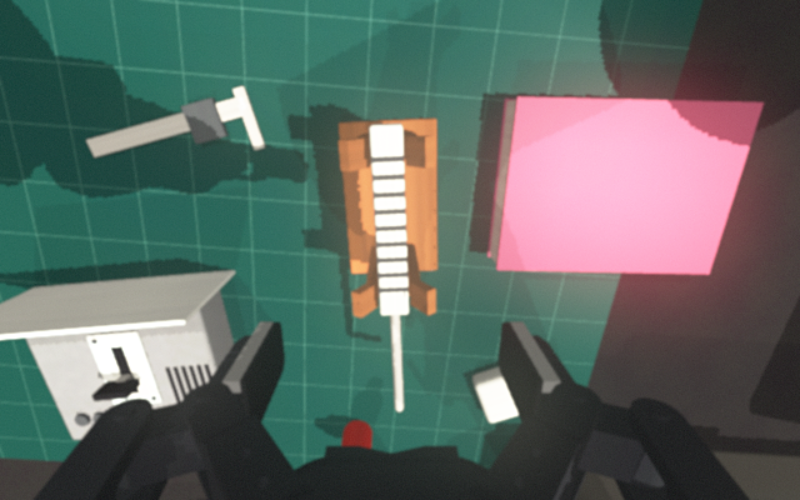

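The wrist view shows the hook's handle (px 385–410, 125–315) and rod to (400,410), with the model fit at 4 % error: hook at (0.4317, 0.2487), yaw 0.124. I'm descending and gripping.

Call:
servo_tool([
  [-0.38, -0.02, 0, 0, 0, -0.32],
  [0, 0, 0.8, 0, 0, 0],
  [0, 0, 0.8, 0, 0, 0],
  [0, 0, 0.8, 0, 0, 0],
  [0, 0, 0.8, 0, 0, 0],
  [0, 0, 0.8, 0, 0, 0],
  [0, 0, 0.8, 0, 0, 0],
  [0, 0, 0.8, 0, 0, 0],
  [0, 0, 0.3, 0, 0, 0],
  [0, 0, 0.18, 0, 0, 0],
  [0, 0, 0, 0, 0, 0],
  [0, 0, 0, 0, 0, 0],
])

```text
t: 4.4
eef_pos: [0.4499, 0.2511, 0.1528]
tcp_rot: [-0.199, 3.134, 0.001]
wrist_force: [0.6, -1.0, 0.5]
width: 0.0856
grasp_force: 0.0
```

Call:
servo_tool([
  [0, 0, 0, 0, 0, 0],
  [0, 0, 0, 0, 0, 0],
  [0, 0, 0, 0, 0, 0],
  [0, 0, 0, 0, 0, 0],
  [0, 0, 0, 0, 0, 0],
  [0, 0, 0, 0, 0, 0],
  [0, 0, 0, 0, 0, 0],
  [0, 0, 0, 0, 0, 0],
], gripper=0, newtons=100)

```text
t: 5.2
eef_pos: [0.4497, 0.251, 0.1523]
tcp_rot: [-0.199, 3.135, 0.0]
wrist_force: [-0.2, -0.8, 5.5]
width: 0.0203
grasp_force: 98.5
```

```bash
python3 - <<'E'
from h import *
import pickle
cs=pickle.load(open("cs.pkl","rb"));w=pickle.load(open("w1.pkl","rb"))
s=robot.read_state();print(s["eef_pos"].round(4),s["tcp_rot"],s["wrist_force"],s["wrist_torque"],s["width"],s["grasp_force"],s["t"])
P=[box(-.004,.004,-.017,.017,.058,.08)]
yaw=.178
def f1(obs):
    def f(q):
        e=0
        for c,m in obs:
            b=cv2.resize(m,None,fx=S,fy=S,interpolation=cv2.INTER_NEAREST);r=render(c,P,[*q,yaw],0);e+=1-(r&b).sum()/(r|b).sum()
        return e/len(obs)
    r=minimize(f,[.628,-.002],method="Nelder-Mead",options=dict(initial_simplex=[[.628,-.002],[.618,-.002],[.628,.008]]));return r.x,r.fun
ow=(w,np.load("m_w_lever.npy"));os_=(cs["scene"],np.load("m_scene_lever.npy"));ot=(cs["top"],np.load("m_top_lever.npy"))
R=Ro.from_euler('z',yaw).as_matrix()[:2,:2]
for n,o in(("w",[ow]),("s",[os_]),("t",[ot]),("all",[ow,os_,ot])):
    x,e=f1(o);print(n,x,e,"in box",R.T@(x-[.630,-.0035]))
E
```

```text
[0.4497 0.251  0.1523] [-1.98904582e-01  3.13473838e+00  3.93871346e-04] [-0.21305951 -0.79369071  5.53607813] [-0.06903541  0.16548079 -0.01221101] 0.020349595517510997 98.52530837059021 5.2
w [ 0.62860114 -0.00353896] 0.17334893119217276 in box [-0.00138366  0.00020934]
s [ 0.6308965  -0.00670047] 0.2751479289940828 in box [ 0.00031565 -0.00330864]
t [ 0.62815457 -0.00072429] 0.20052424639580602 in box [-0.0013248   0.00305861]
all [ 0.62809107 -0.00197171] 0.23985294092120532 in box [-0.00160816  0.00184214]
```

Call:
servo_tool([
  [0, 0, -0.3, 0, 0, 0],
  [0, 0, -0.5, 0, 0, 0],
  [0, 0, -0.6, 0, 0, 0],
  [0, 0, -0.6, 0, 0, 0],
  [0, 0, -0.6, 0, 0, 0],
  [0, 0, -0.6, 0, 0, 0],
  [0, 0, -0.6, 0, 0, 0],
  [0, 0, -0.6, 0, 0, 0],
  [0, 0, 0, 0, 0, 0],
  [0, 0, 0, 0, 0, 0],
  [0, 0, 0, 0, 0, 0],
], newtons=120)

```text
t: 6.3
eef_pos: [0.4494, 0.2508, 0.2611]
tcp_rot: [0.199, -3.134, 0.001]
wrist_force: [-0.6, -0.2, -3.1]
width: 0.0208
grasp_force: 117.3
```

```bash
cat > hk.py <<'E'
from h import *
def see(n=None,yaw=None):
    "hook pose (x,y,yaw, pitch) fit from wrist; hook fixed in the hand"
    c=vision.capture("wrist");s=robot.read_state()
    r=vision.silhouettes(c,"hook")
    print("tcp",s["eef_pos"].round(4),"rot",s["tcp_rot"].round(3),"F",s["wrist_force"].round(2),"M",s["wrist_torque"].round(2),"w",round(s["width"],4),round(s["t"],2))
    return c,s,r
E
python3 - <<'E'
from hk import *
c,s,r=see()
print([(q["p"],q["bbox"]) for q in r])
z=s["eef_pos"][2]
yaw=.127;p=[*(s["eef_pos"][:2]-.018*np.array([np.cos(yaw),np.sin(yaw)])),yaw]
f=c["frame"].copy()
zh=.1+z-.1523
for P in HOOK:
    h=cv2.convexHull(proj(c,place(P,p,zh)).astype(np.float32)).round().astype(int);cv2.polylines(f,[h],True,(255,0,0),1)
cv2.imwrite("pics/w2.png",f[:,:,::-1])
E
```

```text
tcp [0.4494 0.2508 0.261 ] rot [ 1.990e-01 -3.134e+00  1.000e-03] F [-0.46 -0.47 -3.85] M [ 0.03  0.01 -0.01] w 0.0206 6.35
[(0.93, [312.3, 220.7, 60.4, 279.3])]
```

View pics/w2.png

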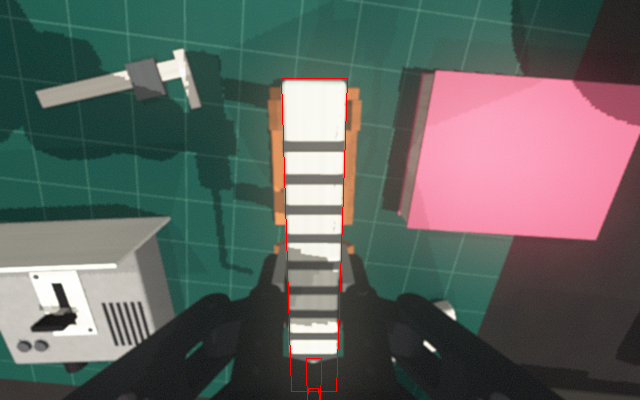

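The wrist view shows the hook lifted clear of the rest, with the outline of the model (px 283–347, 80–390) matching it level in the hand. I'm carrying it across to the lever.

Call:
servo_tool([
  [0.19, 0, 0, 0, 0, -0.365],
  [0, -0.4, 0, 0, 0, 0],
  [0, -0.75, 0, 0, 0, 0],
  [0, -0.75, 0, 0, 0, 0],
  [0, -0.75, 0, 0, 0, 0],
  [0, -0.75, 0, 0, 0, 0],
  [0, -0.75, 0, 0, 0, 0],
  [0, -0.75, 0, 0, 0, 0],
  [0, -0.75, 0, 0, 0, 0],
  [0, -0.75, 0, 0, 0, 0],
  [0, -0.75, 0, 0, 0, 0],
  [0, -0.75, 0, 0, 0, 0],
  [0, -0.75, 0, 0, 0, 0],
  [0, -0.75, 0, 0, 0, 0],
  [0, -0.75, 0, 0, 0, 0],
  [0, -0.75, 0, 0, 0, 0],
  [0, -0.35, 0, 0, 0, 0],
  [0, 0, 0, 0, 0, 0],
  [0, 0, 0, 0, 0, 0],
  [0, 0, 0, 0, 0, 0],
])

```text
t: 8.4
eef_pos: [0.4945, -0.0259, 0.2619]
tcp_rot: [0.279, -3.129, -0.0]
wrist_force: [-0.5, 0.4, -2.8]
width: 0.0206
grasp_force: 117.5
```

```bash
python3 - <<'E'
from hk import *
c,s,r=see()
Rm=Ro.from_rotvec(s["tcp_rot"]).as_matrix();print(Rm.round(3).tolist())
yaw=np.arctan2(-Rm[1,0],-Rm[0,0]);tcp=s["eef_pos"]
tip=tcp+Rm@[-.152,0,.0523+.064];print("yaw",yaw,"tip",tip)
for b in(.178,):
    R=Ro.from_euler('z',b).as_matrix();print("tip box",R.T@(tip-[.630,-.0035,0]))
cs={n:vision.capture(n) for n in("scene","top")}
p=[*(tip[:2]-.17*np.array([np.cos(yaw),np.sin(yaw)])),yaw]
fs=[]
for n,c in cs.items():
    f=c["frame"].copy()
    for P in HOOK:
        h=cv2.convexHull(proj(c,place(P,p,tip[2]+.064)).astype(np.float32)*4).round().astype(int)
        f4=f if f.shape[0]>400 else cv2.resize(f,None,fx=4,fy=4);cv2.polylines(f4,[h],True,(255,0,0),1);f=f4
    for P in [box(-.004,.004,-.017,.017,.058,.08)]:
        h=cv2.convexHull(proj(c,place(P,[.6283,-.003,.178],0)).astype(np.float32)*4).round().astype(int);cv2.polylines(f,[h],True,(0,255,0),1)
    k=(265,175,365,275) if n=="scene" else (270,150,370,250)
    fs.append(f[k[1]*4:k[3]*4,k[0]*4:k[2]*4])
cv2.imwrite("pics/s3.png",np.hstack(fs)[:,:,::-1])
E
```

```text
tcp [ 0.4945 -0.0259  0.2619] rot [-0.28   3.129  0.   ] F [-0.36 -0.83 -2.16] M [-0.01 -0.01  0.05] w 0.0205 8.45
[[-0.984, -0.177, -0.0], [-0.177, 0.984, 0.0], [-0.0, 0.0, -1.0]]
yaw 0.17835876054814037 tip [0.64406533 0.0010813  0.14560312]
tip box [0.01465427 0.00201849 0.14560312]
```

View pics/s3.png

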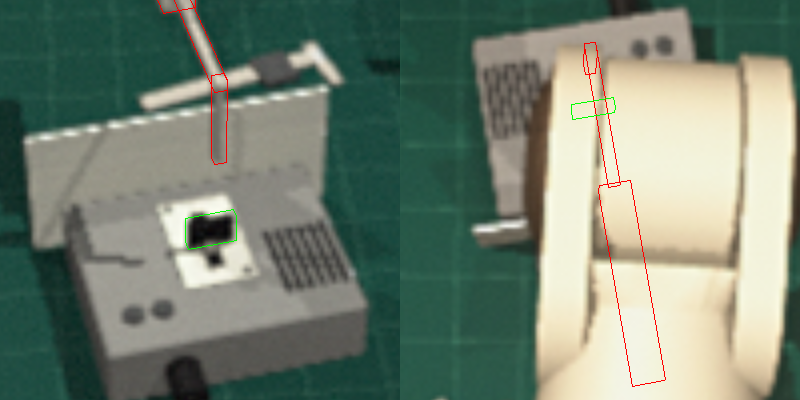

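The scene view shows the hook leg (px 219,80–162 in the crop) matching the model, and the paddle matches the green outline at (210,229). The leg should come down about 8 mm behind the paddle.

Call:
servo_tool([
  [0, 0, 0.5, 0, 0, 0],
  [0, 0, 0.5, 0, 0, 0],
  [0, 0, 0.5, 0, 0, 0],
  [0, 0, 0.4, 0, 0, 0],
  [0, 0, 0.3, 0, 0, 0],
  [0, 0, 0.2, 0, 0, 0],
  [0, 0, 0, 0, 0, 0],
])

```text
t: 9.3
eef_pos: [0.4944, -0.0265, 0.2012]
tcp_rot: [0.279, -3.128, -0.0]
wrist_force: [0.1, -0.0, -3.4]
width: 0.0205
grasp_force: 117.5
```

Call:
servo_tool([
  [0, 0, 0.2, 0, 0, 0],
  [0, 0, 0.2, 0, 0, 0],
  [0, 0, 0.2, 0, 0, 0],
  [0, 0, 0.14, 0, 0, 0],
  [0, 0, 0, 0, 0, 0],
  [0, 0, 0, 0, 0, 0],
])

```text
t: 9.9
eef_pos: [0.4946, -0.0265, 0.1834]
tcp_rot: [-0.279, 3.129, -0.0]
wrist_force: [-1.4, 0.2, -1.7]
width: 0.021
grasp_force: 117.5
```

```bash
python3 - <<'E'
from hk import *
c,s,r=see()
c=vision.capture("scene")
f=cv2.resize(c["frame"][185:275,265:365],None,fx=6,fy=6);cv2.imwrite("pics/s4.png",f[:,:,::-1])
E
```

```text
tcp [ 0.4946 -0.0265  0.1836] rot [-0.279  3.129 -0.   ] F [ 0.01 -0.2  -2.74] M [-0.    0.01  0.03] w 0.0206 9.95
```

View pics/s4.png

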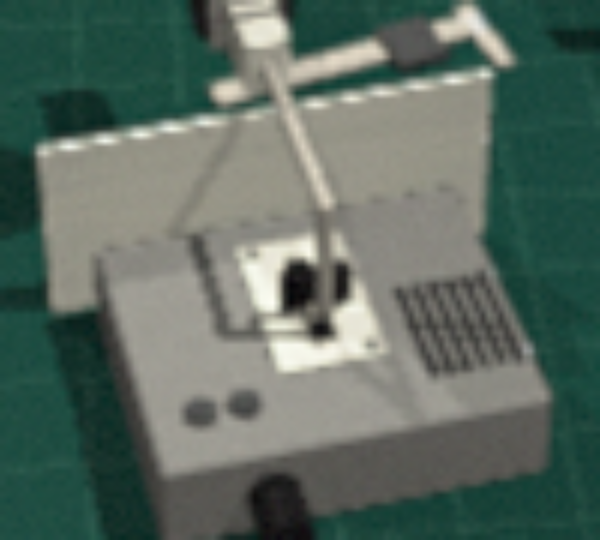

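The leg (px 322,210–320) stands on the far side of the black paddle (315,283), touching nothing. I'm starting the pull.

Call:
servo_tool([
  [0.08, 0, 0, 0, 0, 0],
  [0.08, 0, 0, 0, 0, 0],
  [0.08, 0, 0, 0, 0, 0],
  [0.08, 0, 0, 0, 0, 0],
  [0.08, 0, 0, 0, 0, 0],
  [0.08, 0, 0, 0, 0, 0],
  [0.08, 0, 0, 0, 0, 0],
  [0.08, 0, 0, 0, 0, 0],
  [0.08, 0, 0, 0, 0, 0],
  [0.08, 0, 0, 0, 0, 0],
  [0, 0, 0, 0, 0, 0],
])

```text
t: 11.15
eef_pos: [0.4746, -0.0301, 0.1834]
tcp_rot: [0.279, -3.129, -0.0]
wrist_force: [-0.1, -0.2, -3.7]
width: 0.0207
grasp_force: 117.5
```

Call:
servo_tool([
  [0.04, 0, 0, 0, 0, 0],
  [0.04, 0, 0, 0, 0, 0],
  [0.04, 0, 0, 0, 0, 0],
  [0.04, 0, 0, 0, 0, 0],
  [0, 0, 0, 0, 0, 0],
])

```text
t: 11.65
eef_pos: [0.4708, -0.0308, 0.1834]
tcp_rot: [0.279, -3.129, 0.0]
wrist_force: [2.2, 0.3, -3.2]
width: 0.0204
grasp_force: 117.5
```

```bash
python3 - <<'E'
from hk import *
for i in range(3): c,s,r=see()
c=vision.capture("scene")
f=cv2.resize(c["frame"][185:275,265:365],None,fx=6,fy=6);cv2.imwrite("pics/s5.png",f[:,:,::-1])
E
```

```text
tcp [ 0.4708 -0.0307  0.1834] rot [ 0.279 -3.129 -0.   ] F [ 1.3   0.58 -3.15] M [ 0.14 -0.14  0.08] w 0.021 11.7
tcp [ 0.4709 -0.0307  0.1834] rot [ 0.279 -3.129  0.   ] F [ 0.18 -0.25 -3.76] M [ 0.11 -0.17  0.08] w 0.0206 11.8
tcp [ 0.4709 -0.0307  0.1834] rot [ 0.279 -3.129  0.   ] F [ 0.73  0.48 -3.17] M [ 0.16 -0.09  0.07] w 0.0209 11.9
```

View pics/s5.png

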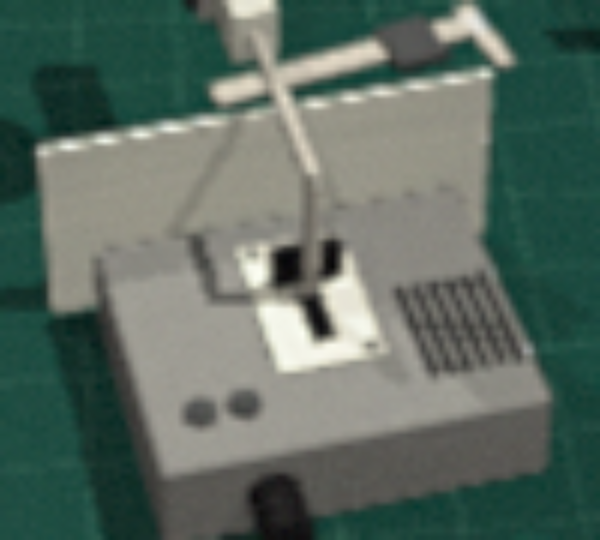

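The lever is moving with the hook: the paddle is now at (305,262) and the slot is opening behind it. I'm going on in finer steps.

Call:
servo_tool([
  [0.04, 0, 0, 0, 0, 0],
  [0.04, 0, 0, 0, 0, 0],
  [0.04, 0, 0, 0, 0, 0],
  [0.04, 0, 0, 0, 0, 0],
  [0, 0, 0, 0, 0, 0],
])

```text
t: 12.5
eef_pos: [0.4669, -0.0315, 0.1834]
tcp_rot: [0.279, -3.129, 0.0]
wrist_force: [1.5, 0.3, -2.9]
width: 0.0203
grasp_force: 117.5
```

Call:
servo_tool([
  [0.02, 0, 0, 0, 0, 0],
  [0.02, 0, 0, 0, 0, 0],
  [0.02, 0, 0, 0, 0, 0],
  [0.02, 0, 0, 0, 0, 0],
])

```text
t: 12.9
eef_pos: [0.465, -0.0318, 0.1834]
tcp_rot: [-0.279, 3.129, -0.0]
wrist_force: [1.9, 0.4, -2.5]
width: 0.0208
grasp_force: 117.5
```

Call:
servo_tool([
  [0.02, 0, 0, 0, 0, 0],
  [0.02, 0, 0, 0, 0, 0],
  [0.02, 0, 0, 0, 0, 0],
])

```text
t: 13.2
eef_pos: [0.4635, -0.032, 0.1834]
tcp_rot: [-0.279, 3.129, 0.0]
wrist_force: [1.3, 1.4, -3.5]
width: 0.0203
grasp_force: 117.5
```

```bash
python3 - <<'E'
from hk import *
c,s,r=see()
c=vision.capture("scene")
for q in vision.silhouettes(c,"lever")[:1]: print(q["p"],q["bbox"])
f=cv2.resize(c["frame"][185:275,265:365],None,fx=6,fy=6);cv2.imwrite("pics/s6.png",f[:,:,::-1])
E
```

```text
tcp [ 0.4635 -0.0321  0.1834] rot [ 0.279 -3.129 -0.   ] F [ 1.56  0.81 -3.92] M [ 0.15 -0.3   0.07] w 0.0209 13.25
0.44 [313.0, 229.5, 8.3, 6.8]
```

Call:
servo_tool([
  [0.02, 0, 0, 0, 0, 0],
  [0.02, 0, 0, 0, 0, 0],
  [0.02, 0, 0, 0, 0, 0],
])

```text
t: 13.7
eef_pos: [0.4621, -0.0323, 0.1834]
tcp_rot: [-0.279, 3.129, -0.0]
wrist_force: [2.0, 1.5, -3.4]
width: 0.0203
grasp_force: 117.4
```

Call:
servo_tool([
  [0.02, 0, 0, 0, 0, 0],
  [0.02, 0, 0, 0, 0, 0],
  [0.02, 0, 0, 0, 0, 0],
])

```text
t: 14.0
eef_pos: [0.4606, -0.0326, 0.1834]
tcp_rot: [-0.279, 3.129, 0.0]
wrist_force: [1.7, 1.0, -2.7]
width: 0.0207
grasp_force: 117.4
```

Call:
servo_tool([
  [0.02, 0, 0, 0, 0, 0],
  [0.02, 0, 0, 0, 0, 0],
  [0.02, 0, 0, 0, 0, 0],
])

```text
t: 14.3
eef_pos: [0.4598, -0.0328, 0.1835]
tcp_rot: [-0.279, 3.127, 0.0]
wrist_force: [8.9, 2.2, -6.8]
width: 0.0206
grasp_force: 117.4
```

The stop is reached, with the force rising to about 9 N. I'm holding there and reading the force.

Call:
servo_tool([
  [0, 0, 0, 0, 0, 0],
  [0, 0, 0, 0, 0, 0],
])

```text
t: 14.5
eef_pos: [0.4598, -0.0328, 0.1834]
tcp_rot: [-0.279, 3.128, 0.0]
wrist_force: [7.6, 2.1, -5.6]
width: 0.0208
grasp_force: 117.4
```

```bash
python3 - <<'E'
from hk import *
for i in range(6): 
    vision.capture("scene");s=robot.read_state();print(s["wrist_force"].round(1),s["wrist_torque"].round(2),s["eef_pos"].round(4),s["t"])
E
```

```text
[ 7.8  2.5 -5.8] [ 0.33 -1.31  0.07] [ 0.4598 -0.0328  0.1834] 14.55
[ 7.2  1.9 -6.5] [ 0.41 -1.26  0.02] [ 0.4598 -0.0327  0.1834] 14.6
[ 7.1  2.2 -7.4] [ 0.35 -1.29  0.09] [ 0.4598 -0.0328  0.1834] 14.65
[ 7.5  1.  -5.7] [ 0.35 -1.33  0.12] [ 0.4598 -0.0328  0.1834] 14.7
[ 7.   2.4 -6.2] [ 0.36 -1.3   0.09] [ 0.4598 -0.0328  0.1834] 14.75
[ 6.9  1.3 -6.6] [ 0.33 -1.32  0.09] [ 0.4598 -0.0328  0.1834] 14.8
```

Call:
servo_tool([
  [0.01, 0, 0, 0, 0, 0],
  [0, 0, 0, 0, 0, 0],
  [0, 0, 0, 0, 0, 0],
])

```text
t: 15.1
eef_pos: [0.4597, -0.0328, 0.1834]
tcp_rot: [-0.279, 3.127, 0.0]
wrist_force: [7.7, 2.6, -6.7]
width: 0.0204
grasp_force: 117.4
```

Call:
servo_tool([
  [0, 0, 0, 0, 0, 0],
  [0, 0, 0, 0, 0, 0],
  [0, 0, 0, 0, 0, 0],
  [0, 0, 0, 0, 0, 0],
  [0, 0, 0, 0, 0, 0],
  [0, 0, 0, 0, 0, 0],
  [0, 0, 0, 0, 0, 0],
])

```text
t: 15.8
eef_pos: [0.4598, -0.0328, 0.1834]
tcp_rot: [-0.279, 3.127, 0.0]
wrist_force: [8.6, 2.3, -6.4]
width: 0.0207
grasp_force: 117.4
```

```bash
python3 - <<'E'
from hk import *
for i in range(4): 
    c=vision.capture("scene");s=robot.read_state();print(s["wrist_force"].round(1),s["wrist_torque"].round(2),s["eef_pos"].round(4),s["t"])
f=cv2.resize(c["frame"][185:275,265:365],None,fx=6,fy=6);cv2.imwrite("pics/s7.png",f[:,:,::-1])
E
```

```text
[ 7.8  1.6 -7.9] [ 0.38 -1.51  0.04] [ 0.4597 -0.0328  0.1834] 15.85
[ 8.9  2.  -7.1] [ 0.39 -1.51  0.05] [ 0.4597 -0.0328  0.1834] 15.9
[ 8.8  2.6 -6.7] [ 0.36 -1.54  0.02] [ 0.4598 -0.0328  0.1834] 15.95
[ 7.6  2.1 -7.8] [ 0.37 -1.57  0.08] [ 0.4598 -0.0328  0.1834] 16.0
```

View pics/s7.png

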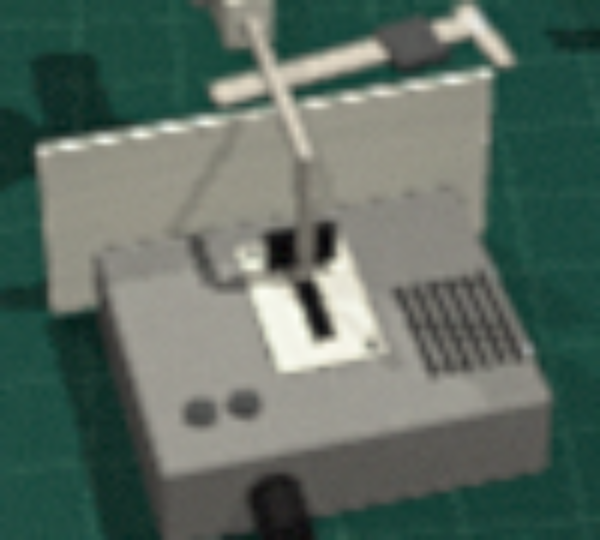

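The lever is home: the paddle is at (300,245) with the slot fully open behind it, and about 9 N has been held for over 1.5 s. Now I'm backing off and lifting.

Call:
servo_tool([
  [-0.04, 0, 0, 0, 0, 0],
  [-0.08, 0, 0, 0, 0, 0],
  [-0.08, 0, 0, 0, 0, 0],
  [-0.08, 0, 0, 0, 0, 0],
  [0, 0, 0, 0, 0, 0],
  [0, 0, -0.2, 0, 0, 0],
  [0, 0, -0.4, 0, 0, 0],
  [0, 0, -0.5, 0, 0, 0],
  [0, 0, -0.5, 0, 0, 0],
  [0, 0, -0.5, 0, 0, 0],
  [0, 0, -0.5, 0, 0, 0],
  [0, 0, -0.5, 0, 0, 0],
  [0, 0, 0, 0, 0, 0],
  [0, 0, 0, 0, 0, 0],
  [0, 0, 0, 0, 0, 0],
])

```text
t: 17.5
eef_pos: [0.4656, -0.0317, 0.2602]
tcp_rot: [0.279, -3.128, -0.0]
wrist_force: [-0.4, -0.1, -3.1]
width: 0.0206
grasp_force: 117.6
```

```bash
python3 - <<'E'
from hk import *
c,s,r=see();tcp=s["eef_pos"];Rm=Ro.from_rotvec(s["tcp_rot"]).as_matrix()
print("yaw",np.arctan2(-Rm[1,0],-Rm[0,0]))
for n in("scene",):
    k=vision.capture(n)
    for q in vision.silhouettes(k,"lever")[:1]: print(q["p"],q["bbox"])
    for q in vision.silhouettes(k,"hook")[:2]: print(q["p"],q["bbox"])
# pitch of the hook in the hand from the handle's outline: fit tool-frame offset dx, dz, pitch on wrist (visible part) and scene masks
m=r[0]["region"].astype(np.uint8)
m[235:]=0
def ren(q):
    dx,dz,pt,dy=q;im=np.zeros((400*S,640*S),np.uint8)
    Rh=Rm@np.diag([-1,1,-1])@Ro.from_euler('y',pt).as_matrix()
    o=tcp+Rm@[0,0,.0523]-0
    for P in HOOK[:1]:
        X=(P-[.018+dx,dy,dz])@Rh.T+o
        h=cv2.convexHull((proj(c,X)*S+S/2-.5).astype(np.float32));cv2.fillConvexPoly(im,h.round().astype(np.int32),1)
    im[235*S:]=0
    return im
b=cv2.resize(m,None,fx=S,fy=S,interpolation=cv2.INTER_NEAREST)
f=lambda q:1-(ren(q)&b).sum()/(ren(q)|b).sum()
z=np.zeros(4);print("nominal",f(z))
for pt in(-.06,-.03,0,.03,.06): print(pt,f([0,0,pt,0]))
r=minimize(f,z,method="Nelder-Mead",options=dict(initial_simplex=np.vstack([z,z+np.diag([.005,.005,.05,.003])])));print(r.x,r.fun)
E
```

```text
tcp [ 0.4656 -0.0316  0.2602] rot [ 0.279 -3.128 -0.   ] F [ 0.52 -0.43 -4.  ] M [-0.02  0.01 -0.02] w 0.0206 17.55
yaw 0.1776992577087752
0.75 [307.1, 176.7, 17.7, 64.8]
0.31 [312.2, 240.0, 83.7, 78.2]
nominal 0.05542500762117675
-0.06 0.06622237542609832
-0.03 0.06151428589605745
0 0.05542500762117675
0.03 0.054274933159727756
0.06 0.0604934267967171
[-0.00014996  0.00305408  0.018087    0.00052825] 0.016860564248521226
```

Call:
servo_tool([
  [0, 0.4, 0, 0, 0, 0],
  [-0.1, 0.75, 0, 0, 0, 0],
  [-0.1, 0.75, 0, 0, 0, 0],
  [-0.1, 0.75, 0, 0, 0, 0],
  [-0.1, 0.75, 0, 0, 0, 0],
  [-0.1, 0.75, 0, 0, 0, 0],
  [-0.1, 0.75, 0, 0, 0, 0],
  [-0.1, 0.75, 0, 0, 0, 0],
  [-0.1, 0.75, 0, 0, 0, 0],
  [-0.1, 0.75, 0, 0, 0, 0],
  [-0.1, 0.75, 0, 0, 0, 0],
  [-0.1, 0.75, 0, 0, 0, 0],
  [-0.1, 0.75, 0, 0, 0, 0],
  [-0.1, 0.75, 0, 0, 0, 0],
  [-0.08, 0.75, 0, 0, 0, 0],
  [0, 0.336, 0, 0, 0, 0],
  [0, 0, 0, 0, 0, 0.365],
  [0, 0, 0, 0, 0, 0],
  [0, 0, 0, 0, 0, 0],
  [0, 0, 0, 0, 0, 0],
])

```text
t: 19.75
eef_pos: [0.45, 0.2507, 0.2609]
tcp_rot: [-0.2, 3.135, -0.0]
wrist_force: [0.4, 0.4, -2.9]
width: 0.0208
grasp_force: 117.8
```

```bash
python3 - <<'E'
from hk import *
c,s,r=see();tcp=s["eef_pos"];Rm=Ro.from_rotvec(s["tcp_rot"]).as_matrix()
print("yaw",np.arctan2(-Rm[1,0],-Rm[0,0]))
d=np.array([.4497,.2510,.1523])-tcp;print("shift units",Rm.T@d/.025)
for n in("scene","top"):
    k=vision.capture(n)
    for q in vision.silhouettes(k,"lever")[:2]: print(n,q["p"],q["bbox"])
    if n=="scene": cv2.imwrite("pics/s8.png",cv2.resize(k["frame"][140:280,265:465],None,fx=4,fy=4)[:,:,::-1])
E
```

```text
tcp [0.4501 0.2506 0.261 ] rot [-0.199  3.135  0.   ] F [-0.64 -0.07 -2.96] M [-0.02  0.07  0.01] w 0.0201 19.8
yaw 0.12709306136846585
shift units [0.01348203 0.01591138 4.34608522]
scene 0.47 [452.4, 189.8, 73.1, 44.5]
```

View pics/s8.png

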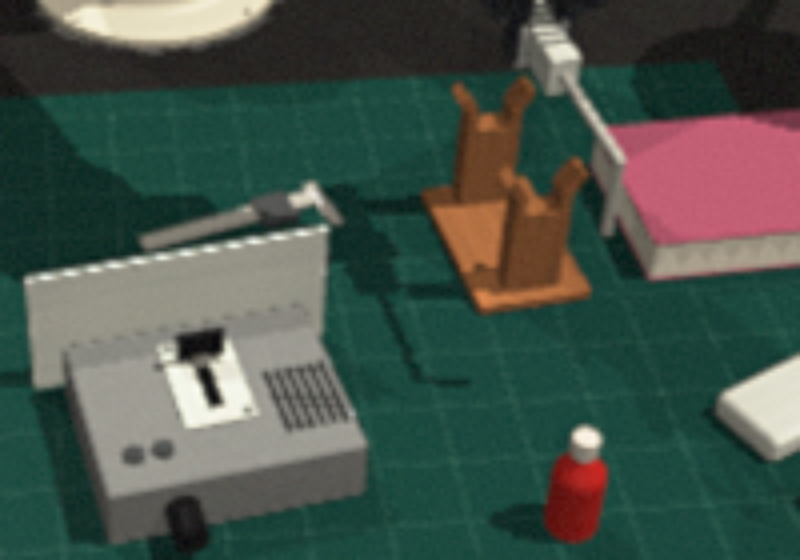

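The lever stays home (paddle at (200,343)) and the rest's notches are clear under the hook. I'm lowering it.

Call:
servo_tool([
  [0.013, 0.016, 0.5, 0, 0, 0],
  [0, 0, 0.6, 0, 0, 0],
  [0, 0, 0.6, 0, 0, 0],
  [0, 0, 0.6, 0, 0, 0],
  [0, 0, 0.4, 0, 0, 0],
  [0, 0, 0.3, 0, 0, 0],
  [0, 0, 0.3, 0, 0, 0],
  [0, 0, 0.3, 0, 0, 0],
  [0, 0, 0.2, 0, 0, 0],
  [0, 0, 0.2, 0, 0, 0],
  [0, 0, 0.15, 0, 0, 0],
  [0, 0, 0, 0, 0, 0],
])

```text
t: 21.25
eef_pos: [0.4496, 0.2512, 0.1567]
tcp_rot: [0.199, -3.135, 0.0]
wrist_force: [-0.4, 0.6, -3.2]
width: 0.0203
grasp_force: 117.8
```

Call:
servo_tool([
  [0, 0, 0.08, 0, 0, 0],
  [0, 0, 0.08, 0, 0, 0],
  [0, 0, 0, 0, 0, 0],
  [0, 0, 0, 0, 0, 0],
])

```text
t: 21.65
eef_pos: [0.4497, 0.2513, 0.1532]
tcp_rot: [-0.199, 3.135, 0.0]
wrist_force: [-0.4, 0.6, -3.0]
width: 0.0208
grasp_force: 117.8
```

Call:
servo_tool([
  [0, 0, 0.03, 0, 0, 0],
  [0, 0, 0, 0, 0, 0],
  [0, 0, 0, 0, 0, 0],
])

```text
t: 21.95
eef_pos: [0.4497, 0.2513, 0.1524]
tcp_rot: [-0.199, 3.135, 0.0]
wrist_force: [-0.3, -0.1, -3.3]
width: 0.0207
grasp_force: 117.8
```

Call:
servo_tool([
  [0, 0, 0, 0, 0, 0],
  [0, 0, 0, 0, 0, 0],
  [0, 0, 0, 0, 0, 0],
  [0, 0, 0, 0, 0, 0],
  [0, 0, 0, 0, 0, 0],
], gripper=0.6)

```text
t: 22.45
eef_pos: [0.4497, 0.2513, 0.1525]
tcp_rot: [-0.199, 3.135, 0.0]
wrist_force: [-0.4, -0.5, -0.4]
width: 0.0514
grasp_force: 0.0
```

Call:
servo_tool([
  [0, 0, 0, 0, 0, 0],
  [0, 0, 0, 0, 0, 0],
  [0, 0, -0.2, 0, 0, 0],
  [0, 0, -0.5, 0, 0, 0],
  [0, 0, -0.8, 0, 0, 0],
  [0, 0, -0.8, 0, 0, 0],
  [0, 0, -0.8, 0, 0, 0],
  [0, 0, -0.8, 0, 0, 0],
  [0, 0, -0.8, 0, 0, 0],
  [0, 0, -0.8, 0, 0, 0],
  [0, 0, -0.5, 0, 0, 0],
  [0.4, 0, 0, 0, 0, 0.3],
  [0, 0, 0, 0, 0, 0],
  [0, 0, 0, 0, 0, 0],
  [0, 0, 0, 0, 0, 0],
])

```text
t: 23.95
eef_pos: [0.4399, 0.25, 0.3021]
tcp_rot: [0.135, -3.138, 0.0]
wrist_force: [0.3, -0.1, -0.3]
width: 0.0512
grasp_force: 0.0
```

```bash
python3 - <<'E'
from hk import *
c,s,r=see()
m=r[0]["region"].astype(np.uint8);print(r[0]["p"],fit([(c,HOOK,.1,m)],[.4317,.2487,.124]))
k=vision.capture("scene")
a=cv2.resize(k["frame"][140:280,265:465],(500,350));b=cv2.resize(c["frame"],(560,350))[:,130:430]
cv2.imwrite("pics/f.png",np.hstack([a,b])[:,:,::-1])
E
```

```text
tcp [0.4399 0.25   0.302 ] rot [ 0.134 -3.138  0.   ] F [0.58 0.06 0.25] M [ 0.04 -0.    0.  ] w 0.0512 24.0
0.62 (array([0.43232958, 0.24849092, 0.12620748]), np.float64(0.08946956055586863))
```

View pics/f.png

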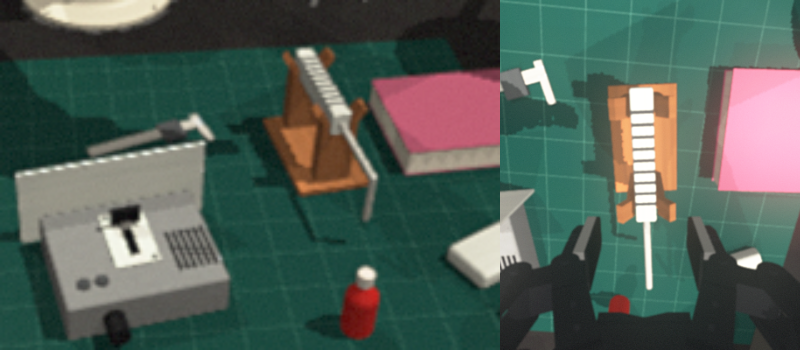

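The final picture shows the hook seated in both notches, within 1 mm of where it started. The lever is home (paddle at (125,215)) and the hand is clear, so I'm handing in.

```bash
python3 -c "
from station import robot
print(robot.hand_in())"
```

```text
the job is handed in; nothing more can be done
None
```

I pulled the lever home, held it against its stop at about 9 N for roughly 1.5 s, and laid the hook back in both notches within about 1 mm of where it started; the job is handed in, but hand-in returned no verdict.

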